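# Hang the scrub brush on the pegboard's side hook

## Robot

A 6-joint arm with a two-finger parallel gripper is mounted at the origin on the work surface. World frame = base frame: x ahead of the robot, y to its left, z up, the work surface at z = 0. Lengths are in m, angles in rad, forces in N, time in s.
With the tool pointing down it reaches from about 0.25 to 0.775 m from the base axis. Payload 4 kg.
Tool frame: the origin (TCP) lies midway between the tips of the shut fingers; the grasp point (between the pads) lies grip_point_offset behind it (grip_point_offset is the distance from the TCP to the grasp point, in m); z points along the fingers, y is the line along which they close (so a half turn about z gives the same grasp; the last joint's range is limited). The gripper opens to 94 mm and grips with 3 to 60 N. Pads are 16 mm wide; open, the fingers measure 119 mm over their backs; the gripper's body (75 mm by 177 mm) begins 78 mm behind the grasp point.
Start: joints at [-0.103, 0.087, 1.371, -0, 1.684, -0.103], TCP at [0.55, -0, 0.206] pointing down, gripper open.
Joint ranges: [-3.1, 3.1], [-0.76, 2.03], [0.27, 2.55], [-1.08, 4.22], [0.17, 2.65], [-2.57, 2.57]. Speed limits (rad/s): [2.79, 2.79, 3.14, 3.14, 3.14, 3.14].

## Interface

Orientations are given as [roll, pitch, yaw] about the fixed x, y, z axes, in that order (R = Rz(yaw) Ry(pitch) Rx(roll)).
In Python, from bench import * gives the robot as it stands. The module is installed in compiled form; this text tells all that it offers.
- The arm moves only by the tool apply_moves, never from a script. Its argument "commands" is a list of rows, each a list of 7 numbers: the turn, a rotation vector about the world's x, y, z in rad, then the shift along the world's x, y, z in m, then the opening in per cent of the stroke, from 0 (shut) to 100 (fully open). In form: [[ax, ay, az, x, y, z, jaw], ...]. A call has exactly 5 rows; each row is the pose to reach, as a shift and turn from the pose commanded when the call began; what a row does not reach only later rows make up. A row lasts 1/10 s, in which the tool goes at most 50 mm and 8.59 degrees, less where a joint would pass 70% of its speed; a pose out of reach is approached as far as the arm can. A call with a gripper value outside its range is refused whole. The fingers move at their own pace and stop on an object; the grip force is fixed at half the most. Time passes only in rows, so rows that repeat a pose let the fingers close, or fill a call up. It gives the time, the measured TCP pose, the force, the opening and the grip force at its end, in the units of the state.
- get_obs(): the state, without advancing time (a new reading comes with each control period).
- snapshot(name): name is "scene" or "side" or "wrist"; returns a dict with "pixels" (400x640x3 uint8, red, green, blue), "vertical_fov" (degrees; the focal length in pixels is half the picture's height over the tangent of half this angle, whatever the lens; pixels are square), "cx", "cy" (the principal point, pixels), "k1" (the pictures are not rectified: a ray, as slopes to the right and down, at radius r is drawn at 1 + k1 r^2 times it, then the intrinsics apply), "rvec" (rotation vector, rad) and "tvec" (3), from world to camera coordinates, as OpenCV has them. Camera axes: x right, y down, z forward; pixel columns grow to the right and rows downward; lengths in m; the calibration is good to about 2 mm. A picture is of the moment at which its call begins. There is no depth.
- close_job(): hands the job in; it is judged then, once.
Trained networks look in the newest picture that a camera, given by its name, has taken for a name from the list of things; names that differ only in an ending like _2 or _b are one class to them, and where a whole thing is asked for, a point or a joint stands for the part that bears it (a point fixed in the world has none). Each returns a list of dicts, best first, with "score" (0 to 1); they miss things now and then, are a little off and sometimes report something else, mostly with a low value. They report only what shows in the picture. A call takes as long as a camera call. They do not tell look-alikes from the thing itself.
- masks_of(camera, query): "mask" (400x640 bool, what is visible of it) and "extent" ([left, top, right, bottom] in pixels, round what is visible of it).
- place_of(camera, query): "pixel" ([column, row] in pixels: a listed point, or the origin of a listed thing).
The state is a dict: "time": time; "joint_positions": joint angles; "qvel": joint speeds; "joint_torque": joint torques, N m; "tool_pos": TCP position; "ee_rot": TCP orientation; "wrist_force": force on the tool from outside, world axes, zero at the start; "wrist_torque": the same for the moment, N m; "width": finger opening in m; "finger_force": force on a finger pad.
Only numpy, scipy, OpenCV 4.12 (cv2) and the standard library are available. Lean on these libraries where they do the work, as an engineer would, in place of code of your own. Each camera call takes 0.05 s, during which the arm holds its last target. There are 200 camera calls.

## Task

Lift the scrub brush out of its caddy bay, stand it upright on the rubber mat and let go, so that you can take it again with the fingers on the two outer sides of its loop handle. Then hang it by the loop on the pegboard's side hook: bring the loop in sideways over the open tip, lower it into the throat until the bar carries it, and only then let go, leaving it hanging freely and still. Do not move or tip the bottle, the dustpan or the scraper.

Things in the scene. Friction and masses are not known exactly. Their poses are not given: they have to be found in the camera images.
- brush: Loose scrub brush, about 0.2 kg, 150 mm tall, standing bristles down. Origin: centre of its underside, z up. Foot 62 mm (x) by 46 mm (y), up to z = 46 mm; a 26 mm neck carries a closed upright loop handle in the x-z plane: 54 mm wide outside (x), 16 mm thick (y), z = 78 to 150 mm. Starts in the caddy's tall bay, axes along the caddy's within 3 degrees. Same when turned half round.
- brush_eye (a point): Middle of the upper edge of the loop's hole, 134 mm above the brush's underside, in mid-thickness; this edge rests on the hook's bar when hung. The hole runs right through along the brush's y, 34 mm wide (x), from z = 90 to 134 mm; side posts 10 mm wide, top bar 16 mm high (z = 134 to 150 mm).
- caddy: Fixed white caddy, origin under the centre of the brush bay: inside 72 mm (x) by 58 mm (y), floor 5 mm thick. End walls at x = +-39 mm are 145 mm high, too close beside the loop for a finger; walls at y = +-31 mm only 35 mm high, so the loop can be pinched across its thickness (along y). A second bay with a pumice block, 80 mm high, reaches to x = -112 mm.
- mat: Fixed flat black rubber mat, 170 x 170 mm, 4 mm thick, edges along its x and y, in the middle of the shelf; origin at the centre of its underside. The brush's centre must stand within 70 mm of the mat's centre along each edge.
- side_hook: Fixed steel hook, 10 mm round bar. Origin: on the bar's axis at mid-throat, 180 to 200 mm above the shelf; z up. The level bar runs along x from -30 to +30 mm. At -30 mm (closed end) it turns to +y and runs 80 mm to the pegboard's face. At +x (open side) it turns up: the rounded tip tops out 21 mm above the bar's axis and reaches x = 41 mm.
- pegboard: Fixed matte black upright pegboard, 460 mm along x, 12 mm thick, 235 mm tall; origin at the centre of its lower edge, its face looks to -y. The hook's axes are parallel to it. Two clip-on cups (50 mm wide, reaching 61 mm out from the board's origin plane) with a small brush and scraper, up to 202 mm high, sit at x = -185 and -120 mm.
- bottle: Loose stoppered glass bottle, 66 mm diameter, 155 mm tall, upright; origin at the centre of its underside. Leave alone.
- dustpan: Loose black dustpan lying flat, 110 x 150 mm, 42 mm high, handle to its +x out to 128 mm; origin at the underside of its pan's centre. Leave alone.
- scraper: Loose steel scraper lying flat, 188 mm long along x, blade 70 mm wide at +x, handle 20 mm high; origin on its underside near mid-length. Leave alone.
Not all that is in view belongs to the job. What is shaped like the brush but orange or red is not meant.

How it is judged:
By the outcome, as a careful person would: the job done as asked, in the order asked, and still so for the second after the job is handed in, with the robot touching nothing.
It also fails if it takes over 56 s, if anything falls off the work surface, if the arm or the gripper's body presses on something with over 40 N, if the wrist force passes 120 N, or if a joint passes its speed limit or range.

## Working session

There is one attempt and no reset: what is moved stays moved. The work goes in short steps, Python scripts to look and compute and a tool call to move; the robot and the scene stay as the last step left them, time stands still between calls to the robot, and variables do not carry over. Pictures are saved under pics/ and viewed, at most 11 in all, crops included, and the job is handed in when it is done.

Besides the shell and the picture viewer there is one more tool, called after ">>>" as name(argument=value, ...) on one line, values as JSON. apply_moves: Moves the arm, as the interface text tells. Its arguments: {"type":"object","properties":{"commands":{"type":"array"}},"required":["commands"]}

```bash
mkdir -p pics; cat > h.py <<'E'
from bench import *
import numpy as np, cv2
from scipy.spatial.transform import Rotation as Rn
def cam(s):
    f=200/np.tan(np.radians(s["vertical_fov"])/2)
    return f,Rn.from_rotvec(np.ravel(s["rvec"])).as_matrix(),np.ravel(s["tvec"])
def ray(s,p):
    f,R,t=cam(s); d=np.array([(p[0]-s["cx"])/f,(p[1]-s["cy"])/f]); u=d.copy()
    for _ in range(20): u=d/(1+s["k1"]*(u@u))
    return -R.T@t, R.T@np.array([u[0],u[1],1])
def atz(s,p,z):
    o,d=ray(s,p); return o+d*(z-o[2])/d[2]
def tri(s1,p1,s2,p2):
    o1,d1=ray(s1,p1);o2,d2=ray(s2,p2)
    a=np.linalg.lstsq(np.c_[d1,-d2],o2-o1,rcond=None)[0]
    x,y=o1+a[0]*d1,o2+a[1]*d2
    return (x+y)/2,np.linalg.norm(x-y)
def proj(s,X):
    f,R,t=cam(s); c=(R@np.atleast_2d(X).T).T+t; u=c[:,:2]/c[:,2:]
    u=u*(1+s["k1"]*(u**2).sum(1,keepdims=True)); return u*f+[s["cx"],s["cy"]]
def save(s,n): cv2.imwrite("pics/"+n+".png",s["pixels"][:,:,::-1])
E
python3 - <<'E'
from h import *
import pickle
S={}
for c in["scene","side"]:
    S[c]=snapshot(c); save(S[c],c+"0")
    print(c,ray(S[c],(320,200)))
    for q in["brush","brush_eye","caddy","mat","side_hook","pegboard","bottle","dustpan","scraper"]:
        print(c,q,[(np.round(d["pixel"]),round(d["score"],2)) for d in place_of(c,q)[:4]])
pickle.dump(S,open("S.pkl","wb"))
o=get_obs();print(o)
try: print(grip_point_offset)
except Exception as e: print(e)
E
```

```text
scene (array([1.12035307, 0.10804544, 0.89644945]), array([-0.56688373, -0.15018641, -0.81045431]))
scene brush [(array([185., 258.]), 0.96), (array([186., 203.]), 0.93), (array([212., 166.]), 0.91), (array([255., 149.]), 0.79)]
scene brush_eye [(array([169., 233.]), 0.95), (array([247., 116.]), 0.95), (array([172., 169.]), 0.91), (array([218., 168.]), 0.8)]
scene caddy [(array([231., 201.]), 0.72)]
scene mat [(array([338., 195.]), 0.97)]
scene side_hook [(array([448., 182.]), 0.79)]
scene pegboard [(array([466., 230.]), 0.85)]
scene bottle [(array([302., 286.]), 0.78), (array([221., 170.]), 0.63)]
scene dustpan [(array([375., 309.]), 0.6), (array([338., 199.]), 0.54)]
scene scraper [(array([224., 268.]), 0.83)]
side (array([ 0.3160353 , -0.99294877,  1.02509244]), array([ 0.19713917,  0.72525364, -0.65981567]))
side brush [(array([341., 306.]), 0.66), (array([263., 328.]), 0.66), (array([367., 344.]), 0.65), (array([311., 354.]), 0.6)]
side brush_eye [(array([419., 273.]), 0.78), (array([265., 289.]), 0.77), (array([371., 228.]), 0.75), (array([311., 321.]), 0.63)]
side caddy [(arra
[... 343 characters left out ...]
': 1.0, 'joint_positions': array([-1.03107401e-01,  8.72065560e-02,  1.37069477e+00, -2.95341280e-06,
        1.68358605e+00, -1.03100498e-01]), 'qvel': array([ 0.00067194, -0.00089298, -0.00096   , -0.00064102,  0.00083758,
        0.0003436 ]), 'joint_torque': array([ 8.13073857e-04, -3.40051603e+01, -3.02605104e+01,  7.19801662e-02,
        2.35742249e-02, -1.04090014e-05]), 'tool_pos': array([ 5.50025614e-01, -1.23747889e-05,  2.05504950e-01]), 'ee_rot': array([3.14148823e+00, 1.37548665e-05, 1.57078909e+00]), 'wrist_force': array([0.05958318, 0.22618037, 0.49840357]), 'wrist_torque': array([-0.03540371,  0.03451466, -0.00260739]), 'finger_force': 0.0, 'width': 0.0941385070140004}
0.0188
```

View pics/scene0.png

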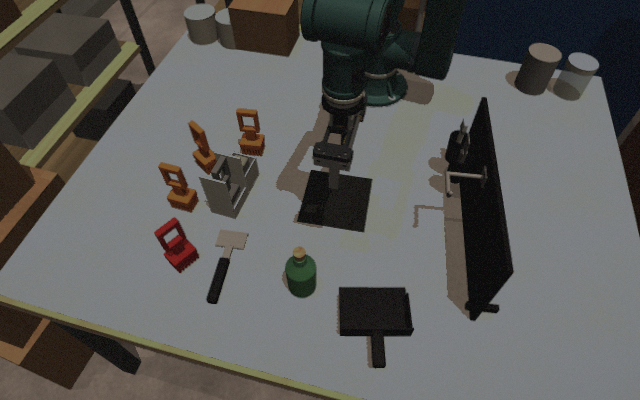

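View pics/side0.png

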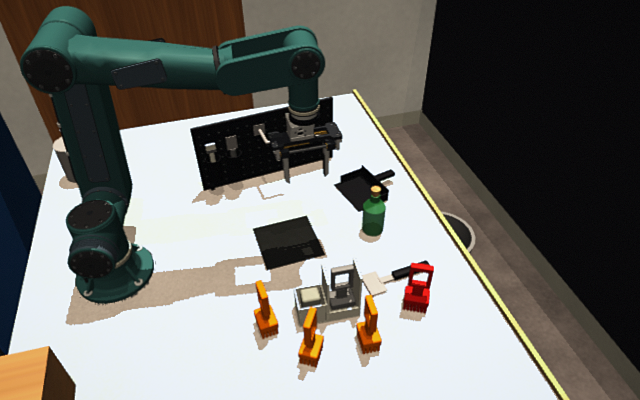

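Look-alikes: orange at scene (248,130), (203,145) and (178,187), red at (177,245). The grey one sits in the white caddy at scene (235,180) / side (343,285), and I choose that one. Next I check it in a close crop, with the hook alongside.

```bash
python3 - <<'E'
import pickle,cv2,numpy as np
S=pickle.load(open("S.pkl","rb"))
def cr(c,x,y,w,h): return cv2.resize(S[c]["pixels"][y:y+h,x:x+w,::-1],(400,300),interpolation=cv2.INTER_CUBIC)
a=np.vstack([np.hstack([cr("scene",190,145,80,60+15)[:300],cr("side",290,250,80,60+15)[:300]]),
 np.hstack([cr("scene",410,140,100,75),cr("side",230,100,80,60)])])
a=np.clip(a*1.3,0,255).astype(np.uint8)
cv2.imwrite("pics/crop1.png",a)
E
```

```text
(no output)
```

View pics/crop1.png

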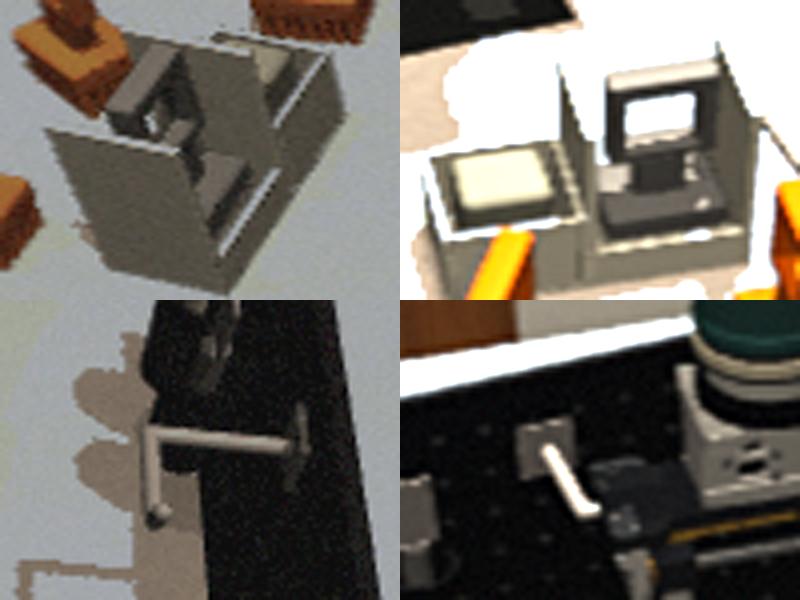

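The crop shows a grey brush in the caddy's tall bay: loop top at about scene (219,165) / side (343,269). The hook bar runs from scene (447,176) to the tip at (450,192).

```bash
python3 - <<'E'
from h import *
import pickle
S=pickle.load(open("S.pkl","rb")); a,b=S["scene"],S["side"]
A=lambda u,v:(190+u/5,145+v/4); B=lambda u,v:(290+(u-400)/5,250+v/4)
print("looptop",tri(a,A(147,80),b,B(664,78)))
for n,p,z in[("wall+x",(48,130),.145),("",(183,152),.145),("wall-x",(130,33),.145),("",(255,53),.145),("lowwall",(222,252),.035),("",(278,172),.035),("brushtop",(110,110),.15+.005),("",(183,50),.155),("foot",(213,218),.051),("",(250,160),.051)]:
    print(n,np.round(atz(a,A(*p),z),4))
for n,p,z in[("s looptop edge",(608,82),.155),("",(718,72),.155),("s lowwall",(590,272),.035),("",(743,235),.035)]: print(n,np.round(atz(b,B(*p),z),4))
C=lambda u,v:(410+u/4,140+(v-300)/4); D=lambda u,v:(230+(u-400)/5,100+(v-300)/5)
for z in(.18,.19,.2):
    for n,p in[("corner",(150,433)),("tipbase",(156,516)),("board end",(290,445))]: print(z,n,np.round(atz(a,C(*p),z),4))
print("corner tri",tri(a,C(150,433),b,D(592,512)))
print("base flange tri",tri(a,C(290,446),b,D(545,450)))
print("hook net",tri(a,(448,182),b,(278,139)))
print("mat",atz(a,(338,195),0),atz(b,(288,242),0))
for n,p in[("bottle",(302,286)),("dustpan",(375,309)),("scraper",(224,268))]: print(n,np.round(atz(a,p,0),3))
for n,p in[("bottle",(370,228)),("dustpan",(360,190)),("scraper",(398,276)),("ora",(265,330)),("ora",(311,358)),("ora",(368,344)),("red",(418,305))]: print("s",n,np.round(atz(b,p,0),3))
print("pegboard tri",tri(a,(466,230),b,(268,171)))
#pegboard top ends
print(atz(a,(484,98),.235),atz(a,(511,268),.235),atz(b,(193,128),.235),atz(b,(332,99),.235))
E
```

```text
looptop (array([ 0.56010715, -0.28199491,  0.15126222]), np.float64(0.002712217212589502))
wall+x [ 0.6002 -0.3144  0.145 ]
 [ 0.6002 -0.2479  0.145 ]
wall-x [ 0.5215 -0.307   0.145 ]
 [ 0.522  -0.2429  0.145 ]
lowwall [ 0.5931 -0.2514  0.035 ]
 [ 0.5274 -0.2463  0.035 ]
brushtop [ 0.5867 -0.2872  0.155 ]
 [ 0.536  -0.2719  0.155 ]
foot [ 0.58   -0.2584  0.051 ]
 [ 0.5328 -0.2569  0.051 ]
s looptop edge [ 0.5343 -0.2817  0.155 ]
 [ 0.5854 -0.2889  0.155 ]
s lowwall [ 0.5129 -0.3239  0.035 ]
 [ 0.5923 -0.3189  0.035 ]
0.18 corner [0.4812 0.2288 0.18  ]
0.18 tipbase [0.538  0.2358 0.18  ]
0.18 board end [0.471  0.3043 0.18  ]
0.19 corner [0.4902 0.2271 0.19  ]
0.19 tipbase [0.5461 0.2341 0.19  ]
0.19 board end [0.4801 0.3016 0.19  ]
0.2 corner [0.4991 0.2254 0.2   ]
0.2 tipbase [0.5543 0.2323 0.2   ]
0.2 board end [0.4891 0.2988 0.2   ]
corner tri (array([0.4890146 , 0.22678967, 0.18696818]), np.float64(0.002719634891175057))
base flange tri (array([0.47548161, 0.30328254, 0.18456349]), np.float64(0.000650448527346894))
hook net (array([0.51883309, 0.22818061, 0.19275733]), np.float64(0.003757902674405879))
mat [ 0.46609375 -0.01615238  0.        ] [ 0.48337945 -0.01671745  0.        ]
bottle [ 0.737 -0.038  0.   ]
dustpan [0.75  0.132 0.   ]
scraper [ 0.738 -0.227  0.   ]
s bottle [ 0.73 -0.03  0.  ]
s dustpan [0.76  0.144 0.   ]
s scraper [ 0.738 -0.224  0.   ]
s ora [ 0.362 -0.291  0.   ]
s ora [ 0.45  -0.396  0.   ]
s ora [ 0.59  -0.398  0.   ]
s red [ 0.75  -0.326  0.   ]
pegboard tri (array([0.49444766, 0.31809902, 0.00495279]), np.float64(0.006910658681973318))
[0.27467344 0.28873314 0.235     ] [0.71844923 0.34243605 0.235     ] [0.27935848 0.29556141 0.235     ] [0.72206391 0.33397257 0.235     ]
```

>>> apply_moves(commands=[[0,0,-0.14,0.002,-0.028,0.016,100],[0,0,-0.28,0.004,-0.056,0.032,100],[0,0,-0.42,0.006,-0.084,0.048,90],[0,0,-0.56,0.008,-0.112,0.064,80],[0,0,-0.7,0.01,-0.14,0.08,70]])

```text
time: 1.5
tool_pos: [0.56, -0.1411, 0.2862]
ee_rot: [3.141, -0.0, 0.865]
wrist_force: [0.2, -0.1, 0.4]
width: 0.0735
finger_force: 0.0
```

>>> apply_moves(commands=[[0,0,-0.14,0,-0.028,0,70],[0,0,-0.28,0,-0.056,0,70],[0,0,-0.42,0,-0.084,0,70],[0,0,-0.56,0,-0.112,0,70],[0,0,-0.7,0,-0.14,0,70]])

```text
time: 2.0
tool_pos: [0.5599, -0.2812, 0.2855]
ee_rot: [3.142, -0.0, 0.165]
wrist_force: [-0.5, 0.1, -0.5]
width: 0.0658
finger_force: 0.0
```

>>> apply_moves(commands=[[0,0,-0.1,0,-0.003,0,70],[0,0,-0.17,0,-0.003,0,70],[0,0,-0.17,0,-0.003,0,70],[0,0,-0.17,0,-0.003,0,70],[0,0,-0.17,0,-0.003,0,70]])

```text
time: 2.5
tool_pos: [0.5601, -0.2827, 0.2856]
ee_rot: [3.141, -0.0, 0.002]
wrist_force: [-1.0, -1.2, 0.2]
width: 0.0656
finger_force: 0.0
```

```bash
python3 - <<'E'
from h import *
import pickle
o=get_obs();print(o["tool_pos"],o["ee_rot"],o["joint_positions"],o["time"])
S={}
for c in["wrist","scene"]:
    S[c]=snapshot(c); save(S[c],c+"1")
print(ray(S["wrist"],(320,200)))
for q in["brush","brush_eye","side_hook"]: 
  for c in S: print(c,q,[(np.round(d["pixel"]),round(d["score"],2)) for d in place_of(c,q)[:4]])
pickle.dump(S,open("S1.pkl","wb"))
print(proj(S["wrist"],[[.561,-.283,.155],[.588,-.283,.155],[.534,-.283,.155]]))
E
```

```text
[ 0.56008515 -0.28272412  0.28559248] [ 3.14147202e+00 -7.30337330e-05  2.19576936e-03] [-5.57771558e-01  2.64630385e-01  1.00861245e+00 -6.63307287e-05
  1.86822386e+00  1.01080956e+00] 2.5
(array([ 0.62952022, -0.28168489,  0.46364718]), array([-0.24115743,  0.00573303, -0.97049036]))
wrist brush [(array([405., 146.]), 0.97), (array([321., 291.]), 0.88), (array([324., 169.]), 0.84), (array([350.,  30.]), 0.8)]
scene brush [(array([210., 164.]), 0.93), (array([185., 261.]), 0.7), (array([228., 203.]), 0.65), (array([184., 204.]), 0.65)]
wrist brush_eye [(array([436., 158.]), 0.9), (array([325., 194.]), 0.77), (array([324., 344.]), 0.75)]
scene brush_eye [(array([171., 166.]), 0.94), (array([170., 231.]), 0.89), (array([216., 164.]), 0.64), (array([244., 115.]), 0.6)]
wrist side_hook []
scene side_hook [(array([447., 183.]), 0.61)]
[[323.27116464 191.75633189]
 [323.36353684 163.78524555]
 [323.18165238 218.62334621]]
```

View pics/wrist1.png

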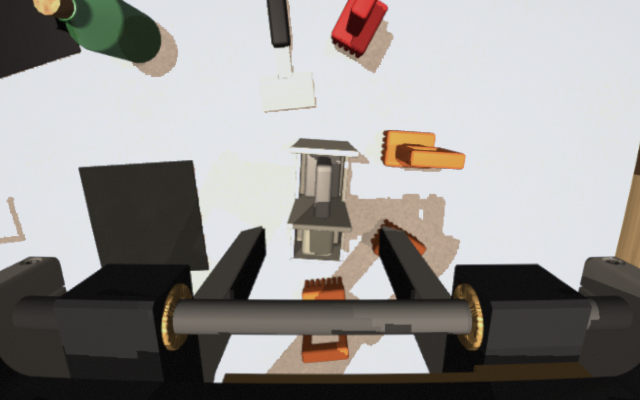

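The wrist view shows the grey loop's top edge running from (324,157) to (322,217). It is aligned with tool x and centred between the fingers; the orange look-alikes are clear of the fingers.

>>> apply_moves(commands=[[0,0,0,0.002,0,-0.025,45],[0,0,0,0.002,0,-0.05,45],[0,0,0,0.002,0,-0.075,45],[0,0,0,0.002,0,-0.1,45],[0,0,0,0.002,0,-0.12,45]])

```text
time: 3.4
tool_pos: [0.5615, -0.2827, 0.1637]
ee_rot: [-3.141, 0.001, 0.001]
wrist_force: [-1.1, 0.4, 0.4]
width: 0.0424
finger_force: 0.0
```

>>> apply_moves(commands=[[0,0,0,0,0,-0.02,45],[0,0,0,0,0,-0.04,45],[0,0,0,0,0,-0.04,0],[0,0,0,0,0,-0.04,0],[0,0,0,0,0,-0.04,0]])

```text
time: 3.9
tool_pos: [0.5628, -0.2835, 0.1273]
ee_rot: [3.14, -0.002, 0.001]
wrist_force: [-0.2, 0.2, -0.4]
width: 0.022
finger_force: 0.0
```

>>> apply_moves(commands=[[0,0,0,0,0,0,0],[0,0,0,0,0,0,0],[0,0,0,0,0,0.01,0],[0,0,0,0,0,0.025,0],[0,0,0,0,0,0.04,0]])

```text
time: 4.4
tool_pos: [0.5619, -0.2829, 0.1664]
ee_rot: [-3.141, 0.001, 0.001]
wrist_force: [0.9, -0.4, -1.7]
width: 0.016
finger_force: 29.6
```

>>> apply_moves(commands=[[0,0,0,0,0,0.03,0],[0,0,0,0,0,0.06,0],[0,0,0,0,0,0.09,0],[0,0,0,0,0,0.12,0],[0,0,0,0,0,0.15,0]])

```text
time: 4.9
tool_pos: [0.5619, -0.2829, 0.3183]
ee_rot: [3.141, -0.001, 0.001]
wrist_force: [-0.5, 0.1, -2.5]
width: 0.0154
finger_force: 29.6
```

```bash
python3 - <<'E'
from h import *
import pickle
S=pickle.load(open("S.pkl","rb")); a,b=S["scene"],S["side"];w=pickle.load(open("S1.pkl","rb"))["wrist"]
for s,P in((a,[(313,172),(372,178),(363,229),(299,220)]),(b,[(253,225),(308,216),(326,256),(265,268)]),(w,[(82,168),(193,161),(207,270)])):
    X=np.array([atz(s,p,.004) for p in P]); print(np.round(X[:,:2],3),X.mean(0)[:2],(X[0]+X[2])[:2]/2)
s=snapshot("side"); save(s,"side2"); print(get_obs()["tool_pos"])
E
```

```text
[[ 0.409 -0.099]
 [ 0.391  0.061]
 [ 0.556  0.068]
 [ 0.569 -0.093]] [ 0.48129942 -0.01598982] [ 0.48265471 -0.01582077]
[[ 0.398  0.078]
 [ 0.566  0.069]
 [ 0.572 -0.103]
 [ 0.4   -0.099]] [ 0.48405875 -0.01380783] [ 0.48514776 -0.01274807]
[[ 0.562  0.065]
 [ 0.572 -0.1  ]
 [ 0.404 -0.106]] [ 0.51263531 -0.04694206] [ 0.48317575 -0.02053748]
[ 0.56300625 -0.28365442  0.32478022]
```

View pics/side2.png

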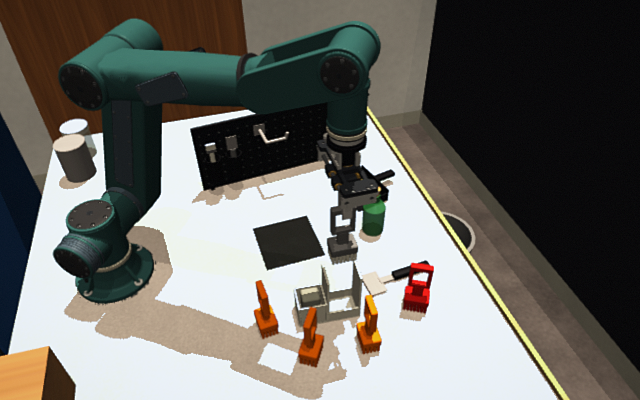

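Side view: the brush hangs upright under the gripper at (343,235), clear of the caddy. The hook is unobstructed at (270,133). Now I carry it to the mat, turning it on the way.

>>> apply_moves(commands=[[0,0,0.13,-0.005,0.022,0,0],[0,0,0.26,-0.012,0.045,0,0],[0,0,0.39,-0.02,0.07,0,0],[0,0,0.52,-0.028,0.095,0,0],[0,0,0.65,-0.036,0.12,0,0]])

```text
time: 5.45
tool_pos: [0.5255, -0.162, 0.3157]
ee_rot: [3.141, -0.0, 0.656]
wrist_force: [0.2, 0.2, -1.2]
width: 0.0159
finger_force: 29.8
```

>>> apply_moves(commands=[[0,0,0.13,-0.008,0.025,0,0],[0,0,0.26,-0.016,0.05,0,0],[0,0,0.39,-0.024,0.075,0,0],[0,0,0.52,-0.032,0.1,0,0],[0,0,0.65,-0.04,0.125,0,0]])

```text
time: 5.95
tool_pos: [0.4854, -0.037, 0.3158]
ee_rot: [3.141, -0.0, 1.306]
wrist_force: [-0.4, -0.8, -1.5]
width: 0.0159
finger_force: 29.8
```

>>> apply_moves(commands=[[0,0,0.13,-0.004,0.01,-0.01,0],[0,0,0.26,-0.004,0.022,-0.03,0],[0,0,0.39,-0.004,0.022,-0.055,0],[0,0,0.39,-0.004,0.022,-0.08,0],[0,0,0.39,-0.004,0.022,-0.1,0]])

```text
time: 6.45
tool_pos: [0.4814, -0.0157, 0.2142]
ee_rot: [-3.141, -0.0, 1.691]
wrist_force: [0.1, 0.3, -2.3]
width: 0.0157
finger_force: 29.9
```

>>> apply_moves(commands=[[0,0,0,0,0,-0.02,0],[0,0,0,0,0,-0.04,0],[0,0,0,0,0,-0.055,0],[0,0,0,0,0,-0.065,0],[0,0,0,0,0,-0.065,0]])

```text
time: 6.95
tool_pos: [0.4809, -0.0158, 0.1491]
ee_rot: [-3.139, -0.001, 1.691]
wrist_force: [-0.1, 0.1, -3.0]
width: 0.0158
finger_force: 29.9
```

```bash
python3 - <<'E'
from h import *
o=get_obs();print(o["tool_pos"],o["ee_rot"],o["wrist_force"],o["time"])
s=snapshot("side"); t=snapshot("scene"); save(t,"scene3")
c=np.hstack([cv2.resize(s["pixels"][150:290,220:360],(400,400)),cv2.resize(t["pixels"][90:230,270:410],(400,400))])
save({"pixels":c},"crop3")
o=get_obs();print(o["tool_pos"],o["wrist_force"])
E
```

```text
[ 0.48094132 -0.01583653  0.149089  ] [-3.13887615e+00 -7.64028398e-04  1.69081455e+00] [-0.05395363  0.1040863  -3.01597072] 6.95
[ 0.48229614 -0.01606316  0.15118865] [-0.50743383  0.08980801 -2.80037277]
```

View pics/crop3.png

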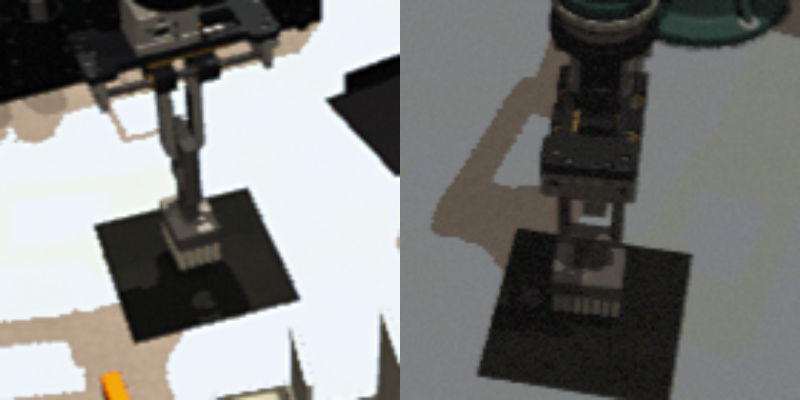

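The brush is upright over the mat, about 26 mm above it. I lower it gently until the force shows contact.

>>> apply_moves(commands=[[0,0,0,0,0,-0.008,0],[0,0,0,0,0,-0.015,0],[0,0,0,0,0,-0.02,0],[0,0,0,0,0,-0.022,0],[0,0,0,0,0,-0.023,0]])

```text
time: 7.55
tool_pos: [0.4818, -0.016, 0.1271]
ee_rot: [-3.141, -0.0, 1.691]
wrist_force: [-0.0, 0.2, -2.9]
width: 0.0159
finger_force: 29.9
```

>>> apply_moves(commands=[[0,0,0,0,0,-0.001,0],[0,0,0,0,0,-0.002,0],[0,0,0,0,0,-0.002,0],[0,0,0,0,0,-0.002,0],[0,0,0,0,0,-0.002,0]])

```text
time: 8.05
tool_pos: [0.4824, -0.0162, 0.1264]
ee_rot: [3.14, 0.001, 1.691]
wrist_force: [-1.1, -0.8, 3.5]
width: 0.016
finger_force: 29.9
```

Contact is made (the z force went from -3 to +3.5 N), so I release and rise.

>>> apply_moves(commands=[[0,0,0,0,0,0,45],[0,0,0,0,0,0,45],[0,0,0,0,0,0,45],[0,0,0,0,0,0,45],[0,0,0,0,0,0.005,45]])

```text
time: 8.55
tool_pos: [0.4814, -0.0159, 0.1297]
ee_rot: [-3.14, -0.001, 1.691]
wrist_force: [0.3, 0.1, -0.1]
width: 0.0421
finger_force: 0.0
```

>>> apply_moves(commands=[[0,0,0,0,0,0.02,45],[0,0,0,0,0,0.04,45],[0,0,0,0,0,0.065,60],[0,0,0,0,0,0.095,80],[0,0,0,0,0,0.13,100]])

```text
time: 9.05
tool_pos: [0.4815, -0.0159, 0.2611]
ee_rot: [-3.14, -0.0, 1.691]
wrist_force: [-0.4, -0.3, -0.9]
width: 0.0631
finger_force: 0.0
```

>>> apply_moves(commands=[[0,0,-0.14,0,0,0,100],[0,0,-0.28,0,0,0,100],[0,0,-0.42,0,0,0,100],[0,0,-0.56,0,0,0,100],[0,0,-0.7,0,0,0,100]])

```text
time: 9.55
tool_pos: [0.4821, -0.016, 0.2609]
ee_rot: [3.141, -0.0, 0.985]
wrist_force: [0.4, 0.1, -0.0]
width: 0.0936
finger_force: 0.0
```

>>> apply_moves(commands=[[0,0,-0.14,0,0,0,100],[0,0,-0.28,0,0,0,100],[0,0,-0.42,0,0,0,100],[0,0,-0.56,0,0,0,100],[0,0,-0.7,0,0,0,100]])

```text
time: 10.05
tool_pos: [0.4821, -0.016, 0.2609]
ee_rot: [3.141, -0.0, 0.285]
wrist_force: [-1.7, -0.5, 0.7]
width: 0.0942
finger_force: 0.0
```

>>> apply_moves(commands=[[0,0,-0.14,0,0,0,100],[0,0,-0.17,0,0,0,100],[0,0,-0.17,0,0,0,100],[0,0,-0.17,0,0,0,100],[0,0,-0.17,0,0,0,100]])

```text
time: 10.55
tool_pos: [0.482, -0.016, 0.2606]
ee_rot: [3.141, -0.0, 0.121]
wrist_force: [-0.1, -0.5, -0.3]
width: 0.0941
finger_force: 0.0
```

```bash
python3 - <<'E'
from h import *
import pickle
o=get_obs();print(o["tool_pos"],o["ee_rot"],o["joint_positions"],o["time"])
S={c:snapshot(c) for c in("wrist","side","scene")}
pickle.dump(S,open("S4.pkl","wb"))
w=S["wrist"]
f=lambda im,s:cv2.resize(im,s,interpolation=cv2.INTER_CUBIC)
a=np.hstack([w["pixels"][100:400,140:540],np.vstack([f(S["side"]["pixels"][110:260,220:370],(300,300))])])
b=np.hstack([f(S["side"]["pixels"][110:170,230:310],(400,300)),f(S["scene"]["pixels"][155:215,420:500],(300,300*1))])
save({"pixels":np.vstack([a,b])},"crop4")
c=[.482,-.016]
print(proj(w,[[*c,.154]]))
for q in["side_hook","brush_eye"]: 
  for c in S: print(c,q,[(np.round(d["pixel"],1),round(d["score"],2)) for d in place_of(c,q)[:5]])
E
```

```text
[ 0.4820453  -0.01600034  0.26064127] [ 3.14146836e+00 -1.68746653e-04  1.21310823e-01] [-1.50748729e-01 -6.86910163e-02  1.41961124e+00 -7.62133413e-05
  1.79047649e+00  1.29872017e+00] 10.55
[[322.99665724 198.76000564]]
wrist side_hook [(array([ 17.3, 128.9]), 0.76)]
side side_hook [(array([278.3, 140.3]), 0.51)]
scene side_hook [(array([447.8, 186. ]), 0.94)]
wrist brush_eye [(array([323.1, 196.1]), 0.85)]
side brush_eye [(array([310.1, 321.7]), 0.96), (array([372.7, 306.4]), 0.95), (array([262.5, 290. ]), 0.94), (array([420., 272.]), 0.92), (array([283.6, 203.4]), 0.63)]
scene brush_eye [(array([336. , 165.4]), 0.96), (array([247. , 113.7]), 0.91), (array([172.6, 168.8]), 0.86), (array([197.2, 130.1]), 0.64), (array([167.7, 231.4]), 0.61)]
```

View pics/crop4.png

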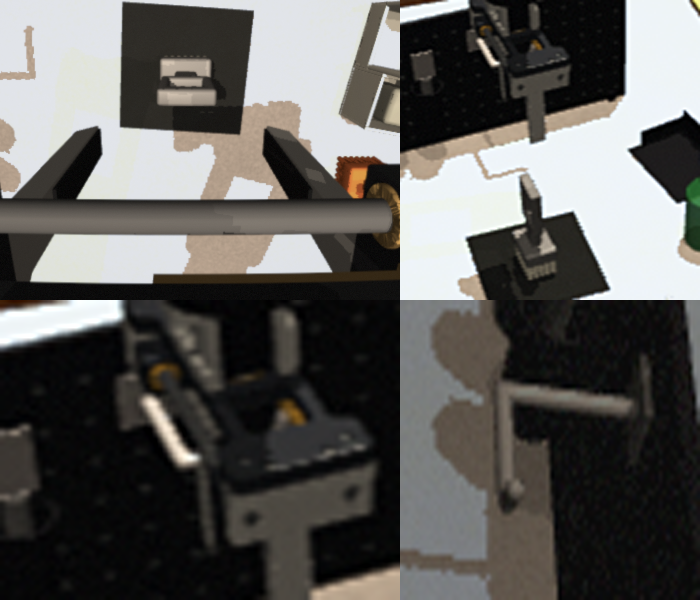

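Wrist crop: the brush stands upright on the mat, its loop centred about 3 mm to the right of the tool's axis and parallel to the closing line. Side crop confirms it is free-standing at (283,215). Now I regrasp it on the outer sides of the loop.

>>> apply_moves(commands=[[0,0,0,0,-0.003,-0.03,100],[0,0,0,0,-0.003,-0.06,100],[0,0,0,0,-0.003,-0.085,100],[0,0,0,0,-0.003,-0.105,100],[0,0,0,0,-0.003,-0.125,100]])

```text
time: 11.5
tool_pos: [0.4818, -0.019, 0.1344]
ee_rot: [3.142, 0.0, 0.121]
wrist_force: [0.1, 0.1, -1.2]
width: 0.094
finger_force: 0.0
```

>>> apply_moves(commands=[[0,0,0,0,0,-0.012,100],[0,0,0,0,0,-0.019,100],[0,0,0,0,0,-0.019,50],[0,0,0,0,0,-0.019,30],[0,0,0,0,0,-0.019,30]])

```text
time: 12.0
tool_pos: [0.4828, -0.0191, 0.1178]
ee_rot: [3.141, -0.002, 0.121]
wrist_force: [0.1, 0.4, 0.4]
width: 0.0734
finger_force: 0.0
```

>>> apply_moves(commands=[[0,0,0,0,0,0,20],[0,0,0,0,0,0,0],[0,0,0,0,0,0,0],[0,0,0,0,0,0,0],[0,0,0,0,0,0.01,0]])

```text
time: 12.5
tool_pos: [0.4805, -0.0187, 0.1249]
ee_rot: [-3.14, 0.004, 0.121]
wrist_force: [-0.7, -0.1, -3.5]
width: 0.0538
finger_force: 29.9
```

The brush is gripped on the loop sides (53.8 mm). I lift toward the staging point beside the hook's open side and re-measure the hook.

>>> apply_moves(commands=[[0,0,0,0,0,0.03,0],[0,0,0,0,0,0.06,0],[0,0,0,0.005,0.01,0.09,0],[0,0,0,0.015,0.03,0.12,0],[0,0,0,0.025,0.055,0.135,0]])

```text
time: 13.0
tool_pos: [0.508, 0.036, 0.2649]
ee_rot: [3.141, -0.004, 0.119]
wrist_force: [0.7, 0.1, -2.9]
width: 0.0539
finger_force: 29.9
```

```bash
python3 - <<'E'
from h import *
import pickle
S=pickle.load(open("S4.pkl","rb"))
f=lambda im:cv2.resize(im,(400,600),interpolation=cv2.INTER_CUBIC)
side=cv2.imread("pics/side2.png")[:,:,::-1]
g=np.hstack([f(S["scene"]["pixels"][165:210,440:470]),f(side[112:157,250:280+10][:, :30])])
side_c=cv2.resize(side[115:150,250:295],(450,350),interpolation=cv2.INTER_CUBIC)
sc=cv2.resize(S["scene"]["pixels"][165:205,440:475],(350,400),interpolation=cv2.INTER_CUBIC)
side_c=cv2.copyMakeBorder(side_c,0,50,0,0,cv2.BORDER_CONSTANT)
g=np.hstack([sc,side_c]).astype(float); g=np.clip(255*(g/255)**.7,0,255).astype(np.uint8)
for i in range(0,800,50): g[::10,i]=[255,0,0]
for j in range(0,400,50): g[j,::10]=[255,0,0]
save({"pixels":g},"crop5")
E
```

```text
(no output)
```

View pics/crop5.png

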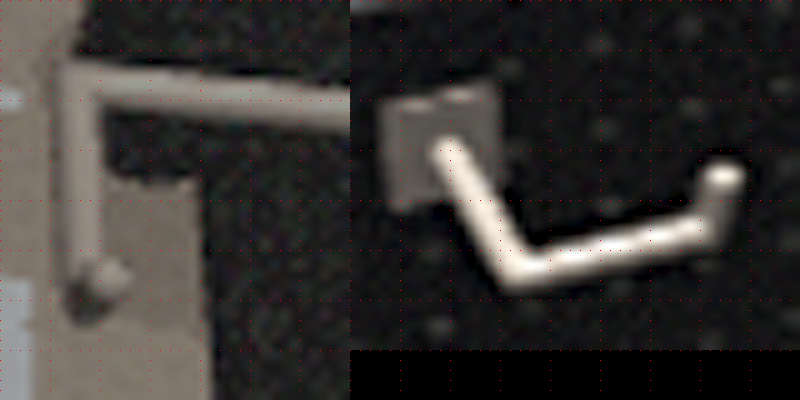

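The side crop is clear: corner at (512,273), bend at (712,225), tip at (724,175), root at (445,150). In the scene crop the corner is at (80,83) and the tip at (117,275). I fit the hook model to these points.

```bash
python3 - <<'E'
from h import *
import pickle
from scipy.optimize import least_squares
S=pickle.load(open("S4.pkl","rb")); a,b=S["scene"],S["side"]
A=lambda u,v:(440+(u+.5)/10-.5,165+(v+.5)/10-.5); B=lambda u,v:(250+(u-350+.5)/10-.5,115+(v+.5)/10-.5)
M=dict(C=(-.03,0,0),B=(.036,0,0),T=(.036,0,.016),F=(-.03,.078,0))
ob=[(a,"C",A(80,83)),(a,"T",A(117,275)),(a,"B",A(88,298)),(b,"C",B(512,273)),(b,"B",B(712,227)),(b,"T",B(724,175)),(b,"F",B(445,150))]
def X(p,n): m=M[n];c,s=np.cos(p[3]),np.sin(p[3]); return [p[0]+c*m[0]-s*m[1],p[1]+s*m[0]+c*m[1],p[2]+m[2]]
r=lambda p:np.ravel([proj(s,X(p,n))[0]-q for s,n,q in ob])
s=least_squares(r,[.52,.23,.19,.1],x_scale=[.01,.01,.01,.1])
print(s.x,np.degrees(s.x[3]),np.round(s.fun,1))
P=s.x[:3];d=np.array([np.cos(s.x[3]),np.sin(s.x[3])])
print("stage +100:",P[:2]+.1*d, get_obs()["tool_pos"])
E
```

```text
[0.51291046 0.23107279 0.18714605 0.10502128] 6.017276223328056 [ 0.2 -1.1 -0.4 -0.8  0.6  1.5  0.3  0.3  1.1  0.  -0.4  0.8 -0.4 -0.5]
stage +100: [0.61235949 0.24155563] [0.50795042 0.03600539 0.26493373]
```

>>> apply_moves(commands=[[0,0,-0.015,0.04,0.02,0,0],[0,0,-0.015,0.075,0.045,0,0],[0,0,-0.015,0.1,0.075,0,0],[0,0,-0.015,0.11,0.105,0,0],[0,0,-0.015,0.11,0.135,0,0]])

```text
time: 13.5
tool_pos: [0.6179, 0.1721, 0.2595]
ee_rot: [3.141, 0.003, 0.105]
wrist_force: [-0.4, -1.1, -2.5]
width: 0.0536
finger_force: 30.0
```

>>> apply_moves(commands=[[0,0,0,0,0.025,-0.01,0],[0,0,0,0,0.05,-0.025,0],[0,0,0,0,0.07,-0.045,0],[0,0,0,0,0.07,-0.06,0],[0,0,0,0,0.07,-0.066,0]])

```text
time: 14.0
tool_pos: [0.6158, 0.2405, 0.1923]
ee_rot: [3.14, 0.005, 0.106]
wrist_force: [-1.2, -0.7, -2.7]
width: 0.0539
finger_force: 30.0
```

>>> apply_moves(commands=[[0,0,0,0,0,0,0],[0,0,0,0,0,0,0],[0,0,0,0,0,0,0],[0,0,0,0,0,0,0],[0,0,0,0,0,0,0]])

```text
time: 14.5
tool_pos: [0.6174, 0.2407, 0.1964]
ee_rot: [-3.141, -0.001, 0.105]
wrist_force: [0.2, -0.1, -3.0]
width: 0.0538
finger_force: 30.0
```

```bash
python3 - <<'E'
from h import *
import pickle
o=get_obs();print(o["tool_pos"],o["ee_rot"],o["time"],o["wrist_force"])
S={c:snapshot(c) for c in("wrist","side","scene")}
pickle.dump(S,open("S6.pkl","wb"))
w=S["wrist"]
f=lambda im,s:cv2.resize(im,s,interpolation=cv2.INTER_CUBIC)
g=np.hstack([f(w["pixels"][100:300,220:420],(400,400)),f(S["side"]["pixels"][100:180,250:330],(400,400))])
g=np.clip(255*(g/255.)**.7,0,255).astype(np.uint8); save({"pixels":g},"crop6")
h=np.array([.513,.231,.187]);d=np.array([.9945,.1048,0])
H=[h-.03*d,h+.036*d,h+.036*d+[0,0,.016]]
E=o["tool_pos"]+np.array([.002,0,.0215])
for c in("wrist","side"): print(c,"hook C,B,T:",np.round(proj(S[c],H)),"eye",np.round(proj(S[c],[E])))
for c in S: print(c,[(np.round(q["pixel"],1),round(q["score"],2)) for q in place_of(c,"brush_eye")[:5]],[(np.round(q["pixel"],1),round(q["score"],2)) for q in place_of(c,"side_hook")[:5]])
E
```

```text
[0.61737567 0.24068877 0.19644694] [-3.14141308e+00 -1.41855598e-03  1.05198070e-01] 14.5 [ 0.19738954 -0.0532679  -3.04484932]
wrist hook C,B,T: [[321. 414.]
 [321. 335.]
 [321. 352.]] eye [[324. 254.]]
side hook C,B,T: [[266. 142.]
 [287. 137.]
 [287. 133.]] eye [[309. 124.]]
wrist [(array([321.3, 257.6]), 0.69), (array([437.8,  65.2]), 0.55)] [(array([319. , 373.5]), 0.72)]
side [(array([418.6, 269.2]), 0.88), (array([308.8, 123.1]), 0.72), (array([260.9, 289.8]), 0.69), (array([311. , 322.4]), 0.66), (array([372.2, 306.8]), 0.62)] [(array([277.8, 141.6]), 0.69)]
scene [(array([247.4, 117.5]), 0.91), (array([194.9, 128.3]), 0.9), (array([169.4, 232.8]), 0.88), (array([452.8, 216. ]), 0.86), (array([168.1, 171.2]), 0.55)] [(array([301.4, 285.4]), 0.35), (array([439. , 244.9]), 0.15)]
```

View pics/crop6.png

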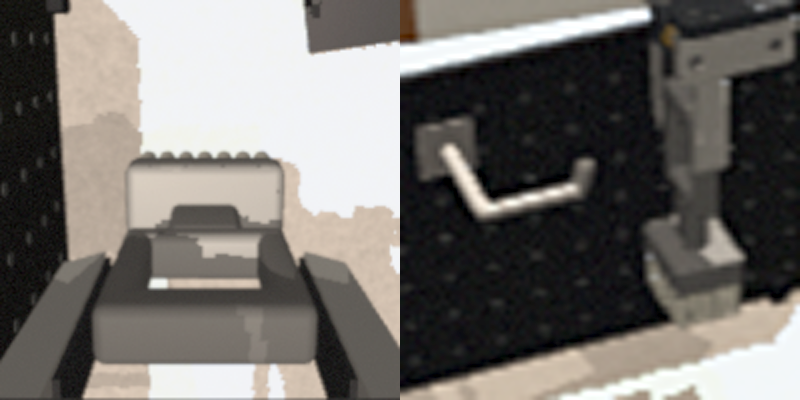

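The wrist crop shows the brush upright with its loop centred at about column 322; the hook projects at 319–321. The side crop matches the hook model (tip at (287,133)). The loop has about 9 mm vertical clearance, so I bring it in sideways.

>>> apply_moves(commands=[[0,0,0,-0.012,0,0,0],[0,0,0,-0.024,-0.001,0,0],[0,0,0,-0.036,-0.003,0,0],[0,0,0,-0.046,-0.004,0,0],[0,0,0,-0.052,-0.0045,0,0]])

```text
time: 15.45
tool_pos: [0.5643, 0.2365, 0.1957]
ee_rot: [3.142, -0.0, 0.106]
wrist_force: [0.6, -0.3, -2.5]
width: 0.0539
finger_force: 30.0
```

>>> apply_moves(commands=[[0,0,0,-0.01,-0.001,0,0],[0,0,0,-0.02,-0.002,0,0],[0,0,0,-0.03,-0.003,0,0],[0,0,0,-0.04,-0.004,0,0],[0,0,0,-0.05,-0.005,0,0]])

```text
time: 15.95
tool_pos: [0.5142, 0.2314, 0.1955]
ee_rot: [3.142, -0.0, 0.106]
wrist_force: [-0.4, -0.5, -3.2]
width: 0.054
finger_force: 30.0
```

>>> apply_moves(commands=[[0,0,0,0,0,0,0],[0,0,0,0,0,0,0],[0,0,0,0,0,-0.004,0],[0,0,0,0,0,-0.009,0],[0,0,0,0,0,-0.015,0]])

```text
time: 16.45
tool_pos: [0.5153, 0.2315, 0.1798]
ee_rot: [3.141, 0.0, 0.106]
wrist_force: [0.2, 1.3, -2.4]
width: 0.0539
finger_force: 30.0
```

>>> apply_moves(commands=[[0,0,0,0,0,-0.002,0],[0,0,0,0,0,-0.004,0],[0,0,0,0,0,-0.006,0],[0,0,0,0,0,-0.007,0],[0,0,0,0,0,-0.007,0]])

```text
time: 16.95
tool_pos: [0.515, 0.2315, 0.1735]
ee_rot: [3.141, 0.0, 0.106]
wrist_force: [-0.5, 0.0, -2.9]
width: 0.0537
finger_force: 30.0
```

```bash
python3 - <<'E'
from h import *
o=get_obs();print(o["tool_pos"],o["ee_rot"],o["time"],o["wrist_force"])
S={c:snapshot(c) for c in("side","scene")}
f=lambda im,s:cv2.resize(im,s,interpolation=cv2.INTER_CUBIC)
g=np.hstack([f(S["scene"]["pixels"][140:220,410:490],(400,400)),f(S["side"]["pixels"][100:180,240:320],(400,400))])
g=np.clip(255*(g/255.)**.7,0,255).astype(np.uint8); save({"pixels":g},"crop7")
E
```

```text
[0.51501025 0.23149825 0.17345069] [3.14149961e+00 4.74059869e-05 1.05835045e-01] 16.95 [-0.47779724  0.02492492 -2.94548896]
```

>>> apply_moves(commands=[[0,0,0,0,0,-0.001,0],[0,0,0,0,0,-0.002,0],[0,0,0,0,0,-0.002,0],[0,0,0,0,0,-0.002,0],[0,0,0,0,0,-0.002,0]])

```text
time: 17.55
tool_pos: [0.515, 0.2315, 0.1715]
ee_rot: [3.141, -0.0, 0.106]
wrist_force: [-0.3, 0.3, -2.3]
width: 0.054
finger_force: 30.0
```

View pics/crop7.png

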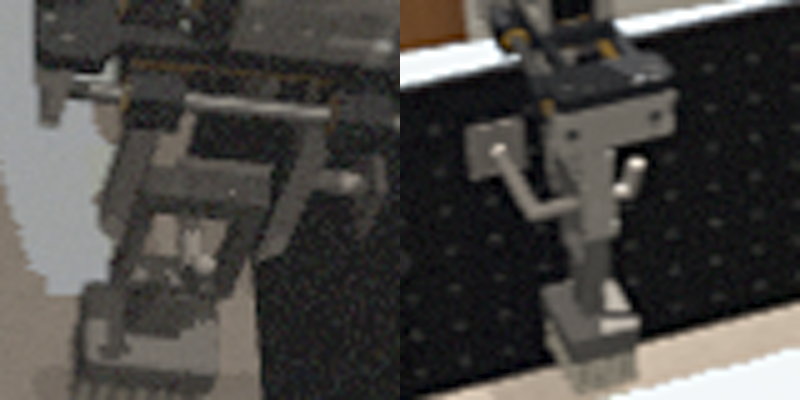

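The bar passes through the loop: the scene crop shows the tip inside the hole at (205,262), and the side crop shows the bar on both sides of the loop. No contact yet, so I lower on.

>>> apply_moves(commands=[[0,0,0,0,0,-0.001,0],[0,0,0,0,0,-0.002,0],[0,0,0,0,0,-0.002,0],[0,0,0,0,0,-0.002,0],[0,0,0,0,0,-0.002,0]])

```text
time: 18.05
tool_pos: [0.515, 0.2315, 0.1695]
ee_rot: [3.141, -0.0, 0.106]
wrist_force: [-0.3, 1.0, -2.2]
width: 0.0538
finger_force: 30.0
```

>>> apply_moves(commands=[[0,0,0,0,0,-0.001,0],[0,0,0,0,0,-0.001,0],[0,0,0,0,0,-0.001,0],[0,0,0,0,0,-0.001,0],[0,0,0,0,0,-0.001,0]])

```text
time: 18.55
tool_pos: [0.515, 0.2315, 0.1685]
ee_rot: [3.142, -0.0, 0.106]
wrist_force: [0.6, 0.1, -2.9]
width: 0.0537
finger_force: 30.0
```

>>> apply_moves(commands=[[0,0,0,0,0,-0.001,0],[0,0,0,0,0,-0.0015,0],[0,0,0,0,0,-0.0015,0],[0,0,0,0,0,-0.0015,0],[0,0,0,0,0,-0.0015,0]])

```text
time: 19.05
tool_pos: [0.5151, 0.2315, 0.1673]
ee_rot: [-3.142, -0.0, 0.106]
wrist_force: [-0.3, -0.5, -0.1]
width: 0.0536
finger_force: 30.0
```

>>> apply_moves(commands=[[0,0,0,0,0,-0.001,0],[0,0,0,0,0,-0.0015,0],[0,0,0,0,0,-0.0015,0],[0,0,0,0,0,-0.0015,0],[0,0,0,0,0,-0.0015,0]])

```text
time: 19.55
tool_pos: [0.5152, 0.2315, 0.1672]
ee_rot: [-3.141, -0.002, 0.106]
wrist_force: [-1.8, -0.4, 5.8]
width: 0.0539
finger_force: 30.0
```

The bar carries the brush (z force -3 → +5.8 N). I relieve the pressure a little, let go and rise.

>>> apply_moves(commands=[[0,0,0,0,0,0.001,0],[0,0,0,0,0,0.001,0],[0,0,0,0,0,0.001,48],[0,0,0,0,0,0.001,62],[0,0,0,0,0,0.001,88]])

```text
time: 20.05
tool_pos: [0.515, 0.2315, 0.1657]
ee_rot: [3.141, 0.001, 0.106]
wrist_force: [-0.5, -0.3, 0.5]
width: 0.0628
finger_force: 0.0
```

>>> apply_moves(commands=[[0,0,0,0,0,0,88],[0,0,0,0,0,0,88],[0,0,0,0,0,0,88],[0,0,0,0,0,0,88],[0,0,0,0,0,0.002,88]])

```text
time: 20.55
tool_pos: [0.5148, 0.2314, 0.1682]
ee_rot: [3.141, 0.001, 0.106]
wrist_force: [-0.1, 0.0, 0.2]
width: 0.0826
finger_force: 0.0
```

>>> apply_moves(commands=[[0,0,0,0,0,0.01,88],[0,0,0,0,0,0.025,88],[0,0,0,0,0,0.045,88],[0,0,0,0,0,0.07,88],[0,0,0,0,0,0.1,88]])

```text
time: 21.05
tool_pos: [0.5148, 0.2314, 0.2703]
ee_rot: [3.142, -0.0, 0.106]
wrist_force: [0.1, -0.3, -0.1]
width: 0.0825
finger_force: 0.0
```

>>> apply_moves(commands=[[0,0,0,0,-0.03,0.02,88],[0,0,0,0,-0.07,0.03,88],[0,0,0,0,-0.11,0.03,88],[0,0,0,0,-0.14,0.03,88],[0,0,0,0,-0.16,0.03,88]])

```text
time: 21.55
tool_pos: [0.5152, 0.0695, 0.3008]
ee_rot: [3.141, -0.003, 0.104]
wrist_force: [0.0, 1.0, 0.3]
width: 0.0827
finger_force: 0.0
```

>>> apply_moves(commands=[[0,0,0,0,0,0,88],[0,0,0,0,0,0,88],[0,0,0,0,0,0,88],[0,0,0,0,0,0,88],[0,0,0,0,0,0,88]])

```text
time: 22.05
tool_pos: [0.515, 0.0724, 0.2985]
ee_rot: [-3.142, 0.0, 0.107]
wrist_force: [-0.3, -0.5, -0.2]
width: 0.0829
finger_force: 0.0
```

```bash
python3 - <<'E'
from h import *
o=get_obs();print(o["tool_pos"],o["time"],o["wrist_force"])
a=snapshot("scene")
d0=snapshot("side")
for _ in range(18): e=snapshot("scene")
b=snapshot("scene");d=snapshot("side")
D=lambda p,q,r:np.abs(p["pixels"].astype(int)-q["pixels"])[r].mean()
r=np.s_[150:300,410:490]; print("motion",D(a,b,r),"ref",D(a,b,np.s_[300:390,100:200]),"side",D(d0,d,np.s_[100:200,240:330]),D(d0,d,np.s_[300:390,400:500]))
f=lambda im,s:cv2.resize(im,s,interpolation=cv2.INTER_CUBIC)
g=np.hstack([f(b["pixels"][140:240,410:510],(400,400)),f(d["pixels"][100:200,230:330],(400,400))])
g=np.clip(255*(g/255.)**.7,0,255).astype(np.uint8); save({"pixels":g},"crop8")
for q in["brush_eye","bottle","dustpan","scraper"]:
  for c in("scene","side"): print(c,q,[(np.round(x["pixel"]),round(x["score"],2)) for x in place_of(c,q)[:5]])
E
```

```text
[0.51498476 0.07235897 0.29851553] 22.05 [-0.26597813 -0.46103785 -0.15477256]
motion 2.574388888888889 ref 2.1064074074074073 side 1.3928888888888888 0.2724814814814815
scene brush_eye [(array([167., 233.]), 0.91), (array([193., 129.]), 0.81), (array([171., 167.]), 0.77), (array([246., 115.]), 0.77), (array([447., 181.]), 0.76)]
side brush_eye [(array([275., 137.]), 0.97), (array([309., 324.]), 0.88), (array([264., 290.]), 0.81), (array([420., 272.]), 0.74), (array([370., 308.]), 0.57)]
scene bottle [(array([304., 283.]), 0.8)]
side bottle [(array([368., 225.]), 0.73)]
scene dustpan [(array([374., 309.]), 0.56)]
side dustpan [(array([358., 194.]), 0.78)]
scene scraper [(array([223., 268.]), 0.62)]
side scraper [(array([398., 276.]), 0.69)]
```

View pics/crop8.png

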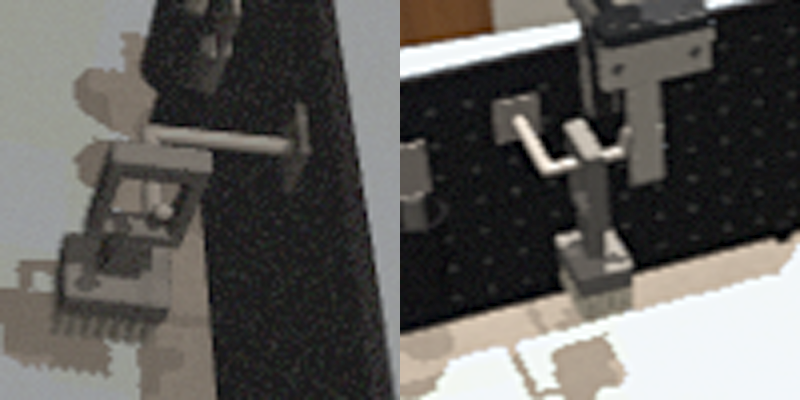

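The brush hangs on the bar (side (275,137)), with the gripper clear. The side view still shows a slight sway, so I wait and compare frames.

>>> apply_moves(commands=[[0,0,0,0,-0.02,0.01,88],[0,0,0,0,-0.04,0.02,88],[0,0,0,0,-0.05,0.02,88],[0,0,0,0,-0.05,0.02,88],[0,0,0,0,-0.05,0.02,88]])

```text
time: 24.05
tool_pos: [0.5148, 0.0218, 0.3179]
ee_rot: [-3.141, 0.001, 0.106]
wrist_force: [-0.2, 0.3, 0.5]
width: 0.0827
finger_force: 0.0
```

>>> apply_moves(commands=[[0,0,0,0,0,0,88],[0,0,0,0,0,0,88],[0,0,0,0,0,0,88],[0,0,0,0,0,0,88],[0,0,0,0,0,0,88]])

```text
time: 24.55
tool_pos: [0.515, 0.0217, 0.3185]
ee_rot: [3.142, 0.0, 0.106]
wrist_force: [1.1, -0.5, 1.3]
width: 0.0827
finger_force: 0.0
```

>>> apply_moves(commands=[[0,0,0,0,0,0,88],[0,0,0,0,0,0,88],[0,0,0,0,0,0,88],[0,0,0,0,0,0,88],[0,0,0,0,0,0,88]])

```text
time: 25.05
tool_pos: [0.515, 0.0214, 0.3185]
ee_rot: [3.141, 0.0, 0.106]
wrist_force: [0.0, -0.0, -0.5]
width: 0.0831
finger_force: 0.0
```

```bash
python3 - <<'E'
from h import *
g=lambda s:cv2.GaussianBlur(s["pixels"].astype(np.float32),(0,0),1.5)
F=[g(snapshot("side")) for _ in range(16)]
r=np.s_[140:185,265:300]; q=np.s_[230:275,380:415]
print([(round(float(np.abs(x-F[0])[r].mean()),2),round(float(np.abs(x-F[0])[q].mean()),2)) for x in F[1:]],get_obs()["time"])
E
```

```text
[(0.16, 0.08), (0.16, 0.08), (0.16, 0.08), (0.16, 0.07), (0.16, 0.08), (0.15, 0.07), (0.15, 0.08), (0.17, 0.08), (0.16, 0.08), (0.16, 0.08), (0.16, 0.08), (0.16, 0.08), (0.17, 0.07), (0.17, 0.07), (0.17, 0.08)] 25.85
```

The difference between frames stays flat over 0.8 s, so the brush is still.

```bash
python3 -c "
from bench import *
print(close_job())"
```

```text
the job is handed in; nothing more can be done
None
```

The brush was stood on the mat, regripped by the outer sides of its loop, and hung on the side hook, where it is hanging free and still; the job was handed in at about 26 s, and the camera checks showed no movement of the bottle, dustpan or scraper.

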